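# Pin the stone clamshell shut on its indexing stand

## Robot

A 6-joint arm with a two-finger parallel gripper is mounted at the origin on a cart in front of the work surface, level with it; the furniture and walls round the work are solid. World frame = base frame: x ahead of the robot, y to its left, z up, the work surface at z = 0. Lengths are in m, angles in rad, forces in N, time in s.
With the tool pointing down it reaches from about 0.3 to 0.825 m from the base axis. Payload 5.4 kg.
Tool frame: the origin (TCP) lies at the very end of the fingers, on their centre line; the grasp point (between the pads) lies 19 mm behind it; z points along the fingers, y is the line along which they close (so a half turn about z gives the same grasp; the last joint's range is limited). The gripper opens to 92 mm and grips with 3 to 60 N. Pads are 20 mm wide; open, the fingers measure 128 mm over their backs; the gripper's body (75 mm by 189 mm) begins 69 mm behind the grasp point.
Start: joints at [1.05, 0.158, 1.597, -0, 1.386, -0.21], TCP at [0.176, 0.547, 0.215] pointing down, gripper open.
Joint ranges: [-2.91, 2.91], [-0.94, 2.29], [0.18, 2.7], [-1.29, 4.43], [0.17, 2.64], [-3, 3]. Speed limits (rad/s): [2.57, 2.57, 3.14, 3.14, 3.14, 3.14].

## Interface

Orientations are given as a unit quaternion [w, x, y, z].
In Python, from workcell import r, optics, job_done gives the robot as it stands.
- The arm moves only by the tool send_rows, never from a script. Its argument "steps" is a list of rows, each a list of 3 entries, a list of its own where there are three numbers: the shift along the tool's x, y, z each as a share of 0.2 m, from -1 to 1, then the turn about the tool's z as a share of pi rad, from -1 to 1, then the gripper's target within -1 to 1 (shut at 1, half-way at 0, fully open at -1). A call has exactly 8 rows; each row is the pose to reach, as a shift and turn from the pose commanded when the call began, along the tool's axes at that moment, turning the shorter way round; what a row does not reach only later rows make up. A row lasts 1/10 s, in which the tool goes at most 50 mm and 8.59 degrees, less where a joint would pass 70% of its speed; a pose out of reach is approached as far as the arm can. A call with a number of a shift or a turn outside -1 to 1 is refused whole. A call with a gripper value outside its range is refused whole. The fingers move at their own pace and stop on an object; the grip force is fixed at half the most. Time passes only in rows, so rows that repeat a pose let the fingers close, or fill a call up. It gives the time, the measured TCP pose, the force, the opening and the grip force at its end, in the units of the state.
- r.get_state(): the state, without advancing time (a new reading comes with each control period).
- optics.read_camera(name): name is "scene" or "top" or "wrist"; returns (picture, depth): 400x640x3 uint8, red, green, blue; 400x640 float32, m along the optical axis (not along the pixel's ray), 0 where there is no reading.
- optics.camera_model(name): a dict with "K" (3x3 intrinsics, pixels), "camera_from_world" (4x4, takes a point from world to camera coordinates). Camera axes: x right, y down, z forward; pixel columns grow to the right and rows downward; lengths in m; the calibration is good to about 2 mm. A picture is of the moment at which its call begins: read the wrist's pose just before it. camera_model takes no time and is no camera call; for the wrist camera it gives the pose at the moment of the call.
- job_done(): hands the job in; it is judged then, once.
The state is a dict: "time_s": time; "joint_pos": joint angles; "qd": joint speeds; "tau": joint torques, N m; "tcp_pos": TCP position; "tcp_rot": TCP orientation; "ft_force": force on the tool from outside, world axes, zero at the start; "ft_torque": the same for the moment, N m; "gripper_width": finger opening in m; "grip_force": force on a finger pad.
Only numpy, scipy, OpenCV 4.12 (cv2) and the standard library are available. Lean on these libraries where they do the work, as an engineer would, in place of code of your own. Each camera call takes 0.05 s, during which the arm holds its last target. There are 200 camera calls.

## Task

Turn the stone case on its stand clockwise (seen from above) by its upright handle until it meets the stop, and shut its half-open hinged lid. Then take the locking pin from its block and push it straight down through the lined-up holes in the lid, the case and the stand until the pin's shoulder sits on the lid. Finish without letting go: keep hold of the pin's head and keep pressing it firmly down, so that the lid is squeezed fully shut against its rubber buffers, which would lift it a little otherwise; leave everything else on the desk where it is.

Things in the scene. Friction and masses are not known exactly. Their poses are not given: they have to be found in the camera images.
- stand: the fixed dark steel foot of the indexing stand, a square plate 180 x 180 x 18 mm that does not move. Origin: centre of its underside on the desk, straight below the vertical turning axis; its own -x is the front, roughly towards the robot
- bore (a point): mouth of the 14 mm bore in the top face of the stand's foot, 18 mm above the desk and 70 mm in front (-x) of the turning axis; the bore goes right through to the desk
- turn (a joint): angle of the turntable that carries the stone case, rad: 0 at its stop, with all holes lined up (case front to the stand's front); starts 0.6 to 1.0, positive is counter-clockwise from above. It stays where it is left and turns with about 1 to 2 N at the handle
- handle_top (a point): centre of the top of the upright round handle post (14 mm thick with a 16 mm black cap) on the arm of the turntable, 115 mm from the turning axis; the top is 84 mm above the desk and the post is free down to 30 mm above the desk (a 16 mm high stop peg stands on the foot 85 mm from the axis, where the arm ends its turn). At the stop it lies front left of the axis, 52 degrees clockwise from the case's front direction seen from above
- lid (a joint): opening angle of the lid, rad: 0 fully shut; starts 0.7 to 1.0 (half open, leaning back from the front). A stiff hinge keeps it where it is left and it moves with 1 to 3 N at its front. Pressed down and released it rises again on two sprung rubber buffers to about 0.05; it takes about 3 to 4 N straight down at its hole to hold it fully shut
- lid_hinge (a point): middle of the lid's level hinge line, at the back of the case, 49.5 mm behind the turning axis and 46 mm above the desk; turns with the case. The lid is 110 mm wide with a clear window and 9 mm thick, its underside in line with the hinge line; its window frame ends 100 mm from the hinge, then comes a 36 mm wide tongue (to 141 mm) with the hole
- lid_hole (a point): centre of the mouth of the 13 mm hole in the tongue of the lid, in the lid's upper face, 119.5 mm from the hinge line. With the lid shut it is 55 mm above the desk. Under it the lower half of the case has an equal 13 mm hole and the foot has the bore
- pin: the steel locking pin, standing upright in its block: round shaft 10 mm thick and 50 mm long with a tapered tip, then a round head 20 mm thick and 28 mm high, total 78 mm, 0.05 to 0.09 kg. Origin: centre of the tip; z runs up along the pin to the head
- pin_shoulder (a point): centre of the pin's shoulder, the flat underside of its head, 50 mm above the tip. Fully home it rests on the lid and the tip is 5 mm above the desk
- pin_block: fixed aluminium block 50 x 50 mm, 54 mm high, on a thin 70 mm square base; the pin hangs in its 12 mm vertical hole with the shoulder on the block's top, so the pin's head spans 54 to 82 mm above the desk. Origin: centre of the underside
- jar: bystander: small glass jar with a black cap, 39 mm wide, 43 mm high; origin at the centre of its underside
- loupe: bystander: small folding loupe lying on the desk, 27 x 44 x 14 mm; origin at the centre of its underside
- tweezers: bystander: steel tweezers 162 mm long lying on the desk; origin at the centre of the underside

How it is judged:
On the way, in this order (a step that is already met when the one before it is completed fails the run):
1. the case is turned to its stop and its lid is down on the buffers (in either order) (value of joint turn below 0.035 rad and value of joint lid below 0.11 rad), for 0.1 s.
2. the pin is through lid and case and in the bore of the stand (value of joint turn below 0.035 rad and horizontal distance between pin and bore below 0.006 m and z of pin in the frame of bore below -0.006 m), for 0.1 s.
At the end, for the whole second after the job is handed in: turntable within 0.035 rad of its stop; pin tip at least 6 mm down in the stand's bore and within 6 mm of its centre; pin shoulder within 6 mm of the mouth of the lid's hole; lid pressed shut (under 0.02 rad); fingers still on the pin with over 2 N (all of step 2 and value of joint lid below 0.02 rad and distance between pin_shoulder and lid_hole below 0.006 m and contact force between the fingers and pin above 2 N); the arm keeps its last pose, push and grip.
It fails at once if a bystander (jar, loupe or tweezers) is moved by more than 30 mm (distance of any of jar, loupe, tweezers from where it was at the start of the episode above 0.03 m).
It also fails if it takes over 64 s, if anything falls off the work surface, if the arm or the gripper's body presses on something with over 40 N, if the wrist force passes 120 N, or if a joint passes its speed limit or range.

## Working session

There is one attempt and no reset: what is moved stays moved. The work goes in short steps, Python scripts to look and compute and a tool call to move; the robot and the scene stay as the last step left them, time stands still between calls to the robot, and variables do not carry over. Pictures are saved under pics/ and viewed, at most 10 in all, crops included, and the job is handed in when it is done.

Besides the shell and the picture viewer there is one more tool, called after ">>>" by a JSON object that holds its "fn" and its "kwargs". send_rows: Moves the arm, as the interface text tells. Shift numbers are shares of 0.2 m and turn numbers shares of pi rad, none past 1 either way. Its arguments: {"type":"object","properties":{"steps":{"type":"array"}},"required":["steps"]}

```bash
mkdir -p pics; python3 - <<'E'
from workcell import r,optics
import cv2,numpy as np
s=r.get_state();print(s['time_s'],s['tcp_pos'],s['tcp_rot'],s['gripper_width'])
for n in('scene','top'):
    p,d=optics.read_camera(n);cv2.imwrite(f'pics/{n}0.png',p[:,:,::-1]);np.savez(f'{n}0.npz',p=p,d=d,**optics.camera_model(n))
    m=optics.camera_model(n);print(n,m['K'].tolist(),np.round(m['camera_from_world'],4).tolist())
E
```

```text
0.0 [0.1755382  0.54689225 0.21362141] [-3.47339293e-04  1.54764664e-01  9.87950919e-01 -8.71963894e-04] 0.09179901147340239
scene [[411.68426034346703, 0.0, 312.9744129224506], [0.0, 411.68426034346703, 201.57517303206814], [0.0, 0.0, 1.0]] [[0.5598, -0.8286, 0.0065, -0.3721], [-0.5848, -0.4006, -0.7054, 0.3343], [0.5871, 0.391, -0.7088, 0.7231], [0.0, 0.0, 0.0, 1.0]]
top [[461.4996781766142, 0.0, 324.7658666510053], [0.0, 461.4996781766142, 204.61359472938412], [0.0, 0.0, 1.0]] [[-0.0253, -0.9992, 0.0296, -0.1005], [-0.9975, 0.0232, -0.0671, 0.567], [0.0663, -0.0312, -0.9973, 1.0571], [0.0, 0.0, 0.0, 1.0]]
```

View pics/scene0.png

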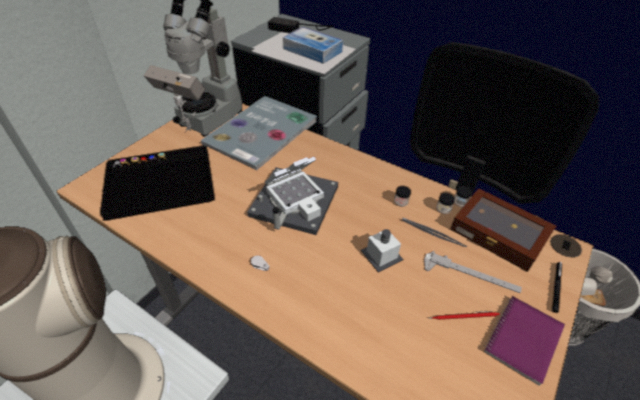

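View pics/top0.png

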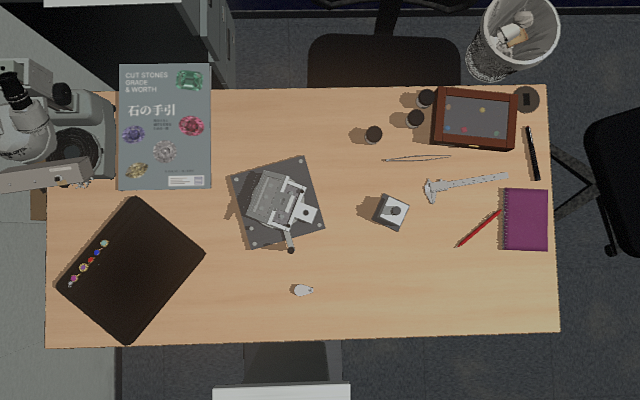

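```bash
python3 - <<'E'
import cv2,numpy as np
t=cv2.imread('pics/top0.png');s=cv2.imread('pics/scene0.png')
a=cv2.resize(t[145:265,215:335],(400,400),interpolation=cv2.INTER_CUBIC)
b=cv2.resize(s[150:240,240:345],(400,343),interpolation=cv2.INTER_CUBIC)
c=cv2.resize(t[185:240,362:417],(200,200),interpolation=cv2.INTER_CUBIC)
d=cv2.resize(s[220:275,355:410],(200,200),interpolation=cv2.INTER_CUBIC)
o=np.zeros((600,800,3),np.uint8);o[:400,:400]=a;o[:343,400:]=b;o[400:,:200]=c;o[400:,200:400]=d
cv2.imwrite('pics/crop1.png',o)
E
```

```text
(no output)
```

View pics/crop1.png

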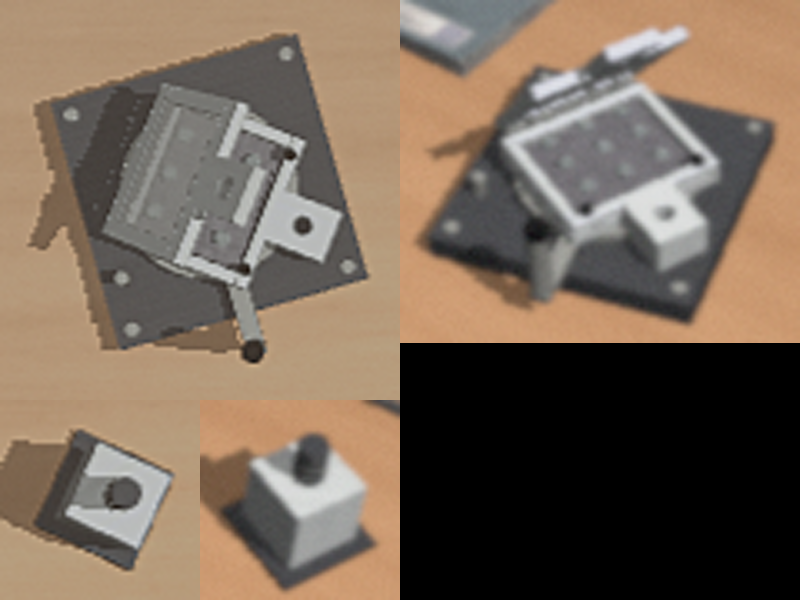

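```bash
cat > h.py <<'E'
import cv2,numpy as np
def ray(m,uv):
    T=m['camera_from_world'];R=T[:3,:3];c=-R.T@T[:3,3]
    d=R.T@np.linalg.solve(m['K'],[uv[0],uv[1],1.]);return c,d
def onplane(m,uv,z):
    c,d=ray(m,uv);return c+d*(z-c[2])/d[2]
def tri(rs):
    A=np.zeros((3,3));b=np.zeros(3)
    for c,d in rs:
        d=d/np.linalg.norm(d);P=np.eye(3)-np.outer(d,d);A+=P;b+=P@c
    x=np.linalg.solve(A,b);return x,[float(np.linalg.norm(np.cross(x-c,d/np.linalg.norm(d)))) for c,d in rs]
def proj(m,p):
    q=m['K']@(m['camera_from_world']@np.append(p,1))[:3];return q[:2]/q[2]
def blob(p,uv,rad,thr,bright=False):
    "centroid of the dark (bright) component nearest to uv"
    g=cv2.cvtColor(p,cv2.COLOR_RGB2GRAY);u,v=map(int,np.round(uv))
    w=g[v-rad:v+rad+1,u-rad:u+rad+1];w=(w>thr if bright else w<thr).astype(np.uint8)
    n,l,st,ce=cv2.connectedComponentsWithStats(w)
    if n<2:return None
    k=1+np.argmin(np.linalg.norm(ce[1:]-rad,axis=1));return ce[k]+[u-rad,v-rad],st[k].tolist()
E
python3 - <<'E'
from h import *
t=dict(np.load('top0.npz'));s=dict(np.load('scene0.npz'))
T=lambda x,y:(x/3.3333+215-.35,y/3.3333+145-.35)
S=lambda x,y:((x-400)/3.81+240-.37,y/3.81+150-.37)
scr=[onplane(t,T(*q),.018) for q in[(287,54),(71,115),(131,330),(348,267)]]
print(np.round(scr,4),'c',np.mean(scr,0))
print('sides',[np.linalg.norm(scr[i]-scr[i-1]) for i in range(4)])
v=scr[3]-scr[0]+scr[2]-scr[1];w=scr[1]-scr[0]+scr[2]-scr[3]
print('yaw front',np.degrees(np.arctan2(-v[1],-v[0])),np.degrees(np.arctan2(w[1],w[0]))-90)
print('screw tri',tri([ray(t,T(287,54)),ray(s,S(755,127))]),tri([ray(t,T(348,267)),ray(s,S(680,287))]))
print('peg',onplane(t,T(122,278),.034))
print('handle',tri([ray(t,T(253,350)),ray(s,S(541,229))]),onplane(t,T(253,350),.084),blob(t['p'],T(253,350),6,70))
for z in(.037,.046):print('casehole',onplane(t,T(303,225),z))
print('hole tri',tri([ray(t,T(303,225)),ray(s,S(666,212))]))
print('lid tongue',onplane(t,T(250,195),.14),'tri?',tri([ray(t,T(250,195)),ray(s,S(632,45))]))
P=(122/3.636+362-.36,92/3.636+185-.36);Q=(113/3.636+355-.36,42/3.636+220-.36)
print('pin',tri([ray(t,P),ray(s,Q)]),onplane(t,P,.082),blob(t['p'],P,8,90))
for n,uv in dict(jar=(373,135),loupe=(302,290),tw1=(382,160),tw2=(452,156)).items():print(n,onplane(t,uv,.02))
E
```

```text
[[ 0.669  -0.0604  0.018 ]
 [ 0.629   0.0917  0.018 ]
 [ 0.4777  0.0521  0.018 ]
 [ 0.5178 -0.0998  0.018 ]] c [ 0.57335781 -0.00411949  0.018     ]
sides [np.float64(0.1562324592857108), np.float64(0.15727646315048113), np.float64(0.15631724930372862), np.float64(0.15704445269563586)]
yaw front 14.633359649068648 14.754208529849521
screw tri (array([ 0.66797616, -0.06035044,  0.02330648]), [0.00021706872138573354, 0.00021706872138568556]) (array([ 0.51762103, -0.09964858,  0.02311515]), [5.8564833103285824e-05, 5.856483310327047e-05])
peg [0.51367564 0.05571064 0.034     ]
handle (array([ 0.46402392, -0.03578094,  0.08359048]), [0.0007179372440787912, 0.0007179372440787907]) [ 0.46359566 -0.03523084  0.084     ] (array([290.4, 249.8]), [2, 3, 7, 7, 35])
casehole [ 0.54696974 -0.06919604  0.037     ]
casehole [ 0.54650983 -0.06929336  0.046     ]
hole tri (array([ 0.54642916, -0.06932263,  0.04772724]), [1.3033709110838867e-05, 1.3033709110861424e-05])
lid tongue [ 0.56114598 -0.03783342  0.14      ] tri? (array([ 0.55906517, -0.03777452,  0.15952503]), [0.0011585547450819601, 0.0011585547450819742])
pin (array([ 0.54482812, -0.26739038,  0.08444691]), [0.00020757990336055292, 0.00020757990336060824]) [ 0.5448482  -0.26765912  0.082     ] (array([395.140625, 210.515625]), [4, 5, 10, 8, 64])
jar [ 0.7268598  -0.23263407  0.02      ]
loupe [ 0.36850082 -0.05680126  0.02      ]
tw1 [ 0.66674481 -0.25201726  0.02      ]
tw2 [ 0.67291066 -0.41905536  0.02      ]
```

```bash
cat >> h.py <<'E'
from scipy.spatial.transform import Rotation as Ro
def plan(ways,start=None):
    "ways: (x,y,z,yaw of tool y in deg) -> shares from the present pose"
    from workcell import r
    s=r.get_state();q=s['tcp_rot'];R=Ro.from_quat([q[1],q[2],q[3],q[0]]).as_matrix()
    y0=np.degrees(np.arctan2(R[1,1],R[0,1]));p=s['tcp_pos']
    print('t',round(s['time_s'],2),'tcp',np.round(p,4),'yaw',round(y0,1),'w',round(s['gripper_width'],4),'F',np.round(s['ft_force'],1),'q6',round(s['joint_pos'][5],2))
    for w in ways:
        d=R.T@(np.array(w[:3])-p)/.2;t=-((w[3]-y0+180)%360-180)/180
        print(np.round(d,3).tolist(),round(t,4))
E
python3 - <<'E'
from h import *
plan([(.464,-.0355,.215,106.1)])
E
```

```text
t 0.1 tcp [0.1756 0.5469 0.2137] yaw 72.2 w 0.0922 F [ 0.3 -0.6 -0.7] q6 -0.21
[-2.264, -2.332, -0.003] -0.1884
```

>>> {"fn": "send_rows", "kwargs": {"steps": [[[-0.755, -0.777, 0], 0, -1], [[-0.755, -0.777, 0], 0, -1], [[-0.755, -0.777, 0], 0, -1], [[-0.755, -0.777, 0], 0, -1], [[-0.755, -0.777, 0], 0, -1], [[-0.755, -0.777, 0], 0, -1], [[-0.755, -0.777, 0], 0, -1], [[-0.755, -0.777, 0], 0, -1]]}}

```text
time_s: 0.9
tcp_pos: [0.2716, 0.3541, 0.2145]
tcp_rot: [-0.0, 0.154, 0.988, 0.0]
ft_force: [-0.4, -0.5, -0.4]
gripper_width: 0.0919
grip_force: 0.0
```

>>> {"fn": "send_rows", "kwargs": {"steps": [[[-0.755, -0.777, 0], 0, -1], [[-0.755, -0.777, 0], 0, -1], [[-0.755, -0.777, 0], 0, -1], [[-0.755, -0.777, 0], 0, -1], [[-0.755, -0.777, 0], 0, -1], [[-0.755, -0.777, 0], 0, -1], [[-0.755, -0.777, 0], 0, -1], [[-0.755, -0.777, 0], 0, -1]]}}

```text
time_s: 1.7
tcp_pos: [0.3678, 0.1606, 0.2145]
tcp_rot: [-0.0, 0.154, 0.988, 0.0]
ft_force: [-1.3, -0.6, 0.4]
gripper_width: 0.0919
grip_force: 0.0
```

>>> {"fn": "send_rows", "kwargs": {"steps": [[[-0.755, -0.777, 0], -0.188, -1], [[-0.755, -0.777, 0], -0.188, -1], [[-0.755, -0.777, 0], -0.188, 0.35], [[-0.755, -0.777, 0], -0.188, 0.35], [[-0.755, -0.777, 0], -0.188, 0.35], [[-0.755, -0.777, 0], -0.188, 0.35], [[-0.755, -0.777, 0], -0.188, 0.35], [[-0.755, -0.777, 0], -0.188, 0.35]]}}

```text
time_s: 2.5
tcp_pos: [0.4642, -0.0331, 0.2144]
tcp_rot: [-0.0, -0.14, 0.99, 0.0]
ft_force: [0.4, -0.1, -0.1]
gripper_width: 0.0458
grip_force: 0.0
```

```bash
python3 - <<'E'
from h import *
from workcell import optics
plan([(.464,-.0355,.052,106.1)])
m=optics.camera_model('wrist');p,d=optics.read_camera('wrist');cv2.imwrite('pics/w1.png',p[:,:,::-1]);np.savez('w1.npz',p=p,d=d,**m)
print(m['K'].tolist(),np.round(m['camera_from_world'],3).tolist())
for n,q in dict(h=(.464,-.0355,.084),ch=(.5465,-.0693,.046),c=(.5734,-.0041,.018)).items():print(n,proj(m,np.array(q)))
E
```

```text
t 2.5 tcp [ 0.4642 -0.0331  0.2144] yaw 106.1 w 0.0458 F [ 0.4 -0.1 -0.1] q6 -2.18
[0.004, -0.012, 0.812] 0.0002
[[299.4256403911427, 0.0, 325.9061583366076], [0.0, 299.4256403911427, 195.0490901869], [0.0, 0.0, 1.0]] [[-0.278, 0.96, 0.001, 0.161], [0.927, 0.268, 0.262, -0.451], [0.251, 0.074, -0.965, 0.277], [0.0, 0.0, 0.0, 1.0]]
h [323.79123493 186.9357488 ]
ch [278.57124314 235.31045546]
c [323.99701269 257.50522568]
```

View pics/w1.png

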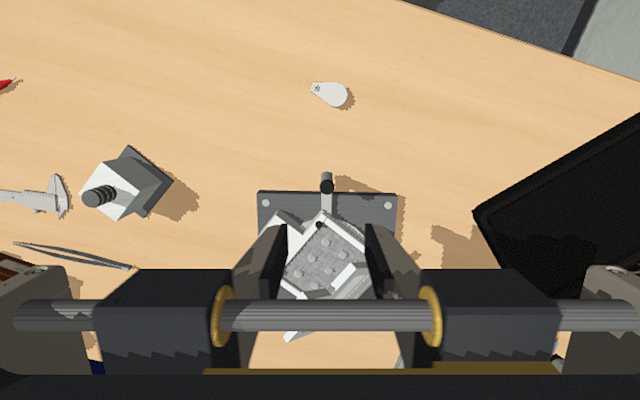

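>>> {"fn": "send_rows", "kwargs": {"steps": [[[0, -0.012, 0], 0, 0.35], [[0, -0.012, 0], 0, 0.35], [[0, -0.012, 0.2], 0, 0.35], [[0, -0.012, 0.4], 0, 0.35], [[0, -0.012, 0.6], 0, 0.35], [[0, -0.012, 0.81], 0, 0.35], [[0, -0.012, 0.81], 0, 0.35], [[0, -0.012, 0.81], 0, 0.35]]}}

```text
time_s: 3.35
tcp_pos: [0.4651, -0.037, 0.0531]
tcp_rot: [-0.0, -0.14, 0.99, 0.0]
ft_force: [0.4, -0.7, 0.9]
gripper_width: 0.0298
grip_force: 0.0
```

```bash
python3 - <<'E'
from h import *
c=np.array([.5734,-.0041])
W=[]
for a in np.radians(np.r_[192:136:8j,192:192:1j][:8]):
    p=c+.115*np.array([np.cos(a),np.sin(a)]);W.append((p[0],p[1],.052,np.degrees(a)-90))
plan(W)
E
```

```text
t 3.35 tcp [ 0.4651 -0.037   0.0531] yaw 106.1 w 0.0298 F [ 0.4 -0.7  0.9] q6 -2.19
[0.008, 0.049, 0.006] 0.0225
[-0.003, 0.128, 0.006] 0.067
[-0.026, 0.206, 0.006] 0.1114
[-0.058, 0.279, 0.006] 0.1558
[-0.101, 0.347, 0.006] 0.2003
[-0.152, 0.408, 0.006] 0.2447
[-0.212, 0.462, 0.006] 0.2892
[-0.279, 0.507, 0.006] 0.3336
```

>>> {"fn": "send_rows", "kwargs": {"steps": [[[0.008, 0.03, 0], 0.012, 0.35], [[0.008, 0.065, 0], 0.03, 0.35], [[0.004, 0.1, 0], 0.05, 0.35], [[-0.003, 0.13, 0], 0.067, 0.35], [[-0.012, 0.167, 0], 0.09, 0.35], [[-0.026, 0.206, 0], 0.111, 0.35], [[-0.041, 0.243, 0], 0.134, 0.35], [[-0.058, 0.279, 0], 0.156, 0.35]]}}

```text
time_s: 4.15
tcp_pos: [0.4631, 0.0192, 0.056]
tcp_rot: [0.002, 0.106, 0.994, -0.001]
ft_force: [-1.2, -1.0, -0.1]
gripper_width: 0.0299
grip_force: 0.9
```

```bash
python3 - <<'E'
from h import *
c=np.array([.5734,-.0041])
W=[]
for a in np.radians(np.linspace(166,138,8)):
    p=c+.115*np.array([np.cos(a),np.sin(a)]);W.append((p[0],p[1],.052,np.degrees(a)-90))
plan(W)
E
```

```text
t 4.15 tcp [0.4631 0.0192 0.056 ] yaw 77.8 w 0.0299 F [-1.2 -1.  -0.1] q6 -1.58
[0.011, 0.021, 0.02] 0.0101
[0.009, 0.061, 0.02] 0.0323
[0.003, 0.101, 0.02] 0.0545
[-0.005, 0.14, 0.02] 0.0767
[-0.016, 0.179, 0.02] 0.099
[-0.029, 0.216, 0.02] 0.1212
[-0.046, 0.253, 0.02] 0.1434
[-0.064, 0.288, 0.02] 0.1656
```

>>> {"fn": "send_rows", "kwargs": {"steps": [[[0.005, 0.021, 0.0], 0.01, 0.35], [[0.006, 0.061, 0.0], 0.032, 0.35], [[0.003, 0.101, 0.0], 0.054, 0.35], [[-0.005, 0.14, 0.0], 0.077, 0.35], [[-0.016, 0.179, 0.0], 0.099, 0.35], [[-0.029, 0.216, 0.0], 0.121, 0.35], [[-0.046, 0.253, 0.0], 0.143, 0.35], [[-0.064, 0.288, 0], 0.166, 0.35]]}}

```text
time_s: 4.95
tcp_pos: [0.4878, 0.0728, 0.0562]
tcp_rot: [0.002, 0.359, 0.933, -0.0]
ft_force: [-13.1, -20.2, 4.4]
gripper_width: 0.0299
grip_force: 12.7
```

```bash
python3 - <<'E'
from h import *
from workcell import optics,r
plan([])
m=optics.camera_model('top')
p,d=optics.read_camera('top');np.savez('top1.npz',p=p,d=d,**m)
q,d=optics.read_camera('scene');np.savez('scene1.npz',p=q,d=d,**optics.camera_model('scene'))
a=cv2.resize(p[130:270,210:350],(400,400),interpolation=cv2.INTER_CUBIC)
b=cv2.resize(q[130:240,240:350],(400,400),interpolation=cv2.INTER_CUBIC)
cv2.imwrite('pics/c2.png',np.hstack([a,b])[:,:,::-1]);plan([])
E
```

```text
t 4.95 tcp [0.4878 0.0728 0.0562] yaw 48.0 w 0.0299 F [-13.1 -20.2   4.4] q6 -0.93
t 5.05 tcp [0.4875 0.0723 0.0561] yaw 48.1 w 0.0298 F [-3.8 -4.5  3.6] q6 -0.93
```

View pics/c2.png

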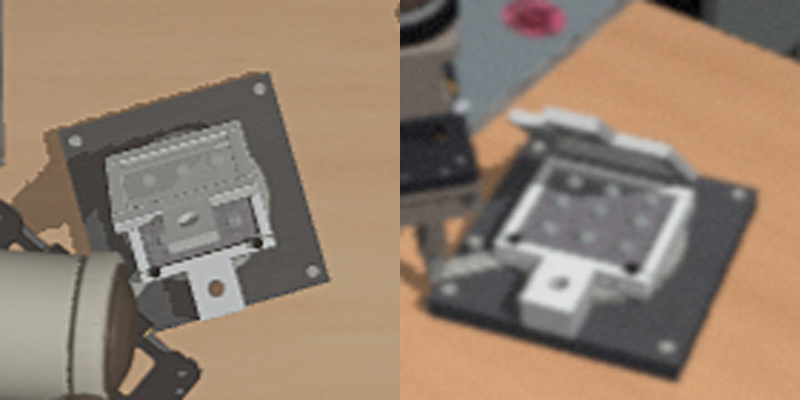

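```bash
python3 - <<'E'
from h import *
t=dict(np.load('top1.npz'));s=dict(np.load('scene1.npz'))
T=lambda x,y:(x/2.857+210-.33,y/2.857+130-.33);S=lambda x,y:((x-400)/3.636+240-.36,y/3.636+130-.36)
h,_=tri([ray(t,T(217,288)),ray(s,S(563,283))]);print('tri hole',h)
h=onplane(t,T(217,288),.046);c=np.array([.5734,-.0041]);v=h[:2]-c
print('hole',h,np.linalg.norm(v),np.degrees(np.arctan2(v[1],v[0])))
f=v/np.linalg.norm(v);hin=np.r_[c-.0495*f,.046]
F=np.r_[f,0]
uv=T(188,218)
for th in np.arange(.6,1.1,.05):
    P=hin+.1195*(np.cos(th)*F+[0,0,np.sin(th)])+.009*(-np.sin(th)*F+[0,0,np.cos(th)])
    print(round(th,2),np.round(P,4),np.linalg.norm(proj(t,P)-uv).round(2))
E
```

```text
tri hole [ 0.50645894 -0.02395239  0.04775559]
hole [ 0.50603313 -0.02326499  0.046     ] 0.07003993229557345 -164.11964435314044
0.6 [ 0.531  -0.0162  0.1209] 13.13
0.65 [ 0.5347 -0.0151  0.1255] 11.17
0.7 [ 0.5387 -0.014   0.1299] 9.09
0.75 [ 0.5428 -0.0128  0.134 ] 6.89
0.8 [ 0.5471 -0.0116  0.138 ] 4.59
0.85 [ 0.5517 -0.0103  0.1417] 2.19
0.9 [ 0.5563 -0.009   0.1452] 0.35
0.95 [ 0.5612 -0.0076  0.1484] 2.9
1.0 [ 0.5662 -0.0062  0.1514] 5.57
1.05 [ 0.5713 -0.0047  0.1541] 8.3
1.1 [ 0.5766 -0.0032  0.1566] 11.1
```

>>> {"fn": "send_rows", "kwargs": {"steps": [[[0, -0.03, 0], 0, 0.35], [[0, -0.05, -0.2], 0, 0.35], [[0, -0.05, -0.4], 0, 0.35], [[0, -0.05, -0.6], 0, 1], [[0, -0.05, -0.8], 0, 1], [[0, -0.05, -0.8], -0.04, 1], [[0, -0.05, -0.8], -0.08, 1], [[0, -0.05, -0.8], -0.12, 1]]}}

```text
time_s: 5.85
tcp_pos: [0.4799, 0.0657, 0.2157]
tcp_rot: [0.003, 0.174, 0.985, 0.0]
ft_force: [-0.1, 0.0, 0.3]
gripper_width: 0.0002
grip_force: 0.0
```

```bash
cat >> h.py <<'E'
C=np.array([.5734,-.0041]);A=np.radians(-164.9);FR=np.r_[np.cos(A),np.sin(A),0]
def lidtcp(th,r=.130,back=.010,dz=0):
    h=np.r_[C,.046]-.0495*FR
    return tuple(h+(r*np.cos(th)-.009*np.sin(th)-back)*FR+[0,0,r*np.sin(th)+.009*np.cos(th)+dz])+(105.1,)
E
python3 - <<'E'
from h import *
W=[lidtcp(.95,dz=.04),lidtcp(.95,dz=.008)];print(np.round(W,3))
plan(W)
E
```

```text
[[ 5.650e-01 -6.000e-03  1.970e-01  1.051e+02]
 [ 5.650e-01 -6.000e-03  1.650e-01  1.051e+02]]
t 5.85 tcp [0.4799 0.0657 0.2157] yaw 70.0 w 0.0002 F [-0.1  0.   0.3] q6 -1.34
[-0.522, -0.193, 0.096] -0.1952
[-0.522, -0.193, 0.256] -0.1952
```

>>> {"fn": "send_rows", "kwargs": {"steps": [[[-0.2, -0.08, 0], -0.045, 1], [[-0.4, -0.15, 0], -0.09, 1], [[-0.522, -0.193, 0], -0.14, 1], [[-0.522, -0.193, 0], -0.195, 1], [[-0.522, -0.193, 0.1], -0.195, 1], [[-0.522, -0.193, 0.2], -0.195, 1], [[-0.522, -0.193, 0.256], -0.195, 1], [[-0.522, -0.193, 0.256], -0.195, 1]]}}

```text
time_s: 6.65
tcp_pos: [0.5627, -0.0066, 0.1612]
tcp_rot: [-0.0, -0.129, 0.992, 0.0]
ft_force: [-0.1, 0.4, 0.3]
gripper_width: 0.0002
grip_force: 0.0
```

```bash
python3 - <<'E'
from h import *
plan([lidtcp(t) for t in np.linspace(.95,.06,16)])
E
```

```text
t 6.65 tcp [ 0.5627 -0.0066  0.1612] yaw 104.8 w 0.0002 F [-0.1  0.4  0.3] q6 -2.06
[-0.011, -0.002, 0.021] -0.0018
[0.021, -0.002, 0.042] -0.0018
[0.052, -0.002, 0.065] -0.0018
[0.082, -0.003, 0.09] -0.0018
[0.11, -0.003, 0.117] -0.0018
[0.136, -0.003, 0.145] -0.0018
[0.161, -0.003, 0.175] -0.0018
[0.184, -0.003, 0.206] -0.0018
[0.205, -0.003, 0.239] -0.0018
[0.224, -0.004, 0.272] -0.0018
[0.241, -0.004, 0.307] -0.0018
[0.256, -0.004, 0.343] -0.0018
[0.268, -0.004, 0.379] -0.0018
[0.279, -0.004, 0.416] -0.0018
[0.287, -0.004, 0.454] -0.0018
[0.293, -0.004, 0.492] -0.0018
```

>>> {"fn": "send_rows", "kwargs": {"steps": [[[0.0, 0, 0.021], 0, 1], [[0.021, 0, 0.042], 0, 1], [[0.052, 0, 0.065], 0, 1], [[0.082, 0, 0.09], 0, 1], [[0.11, 0, 0.117], 0, 1], [[0.136, 0, 0.145], 0, 1], [[0.161, 0, 0.175], 0, 1], [[0.184, 0, 0.206], 0, 1]]}}

```text
time_s: 7.45
tcp_pos: [0.5272, -0.0162, 0.1197]
tcp_rot: [-0.0, -0.129, 0.992, 0.0]
ft_force: [-0.5, -0.1, 1.6]
gripper_width: 0.0005
grip_force: 0.2
```

```bash
python3 - <<'E'
from h import *
plan([lidtcp(t) for t in np.linspace(.475,.02,8)])
E
```

```text
t 7.45 tcp [ 0.5272 -0.0162  0.1197] yaw 104.8 w 0.0005 F [-0.5 -0.1  1.6] q6 -2.09
[0.021, -0.002, 0.031] -0.0018
[0.042, -0.002, 0.068] -0.0018
[0.06, -0.002, 0.106] -0.0018
[0.076, -0.002, 0.145] -0.0018
[0.089, -0.002, 0.186] -0.0018
[0.1, -0.002, 0.227] -0.0018
[0.108, -0.003, 0.268] -0.0018
[0.113, -0.003, 0.31] -0.0018
```

Force 1.6 N: the lid is moving with the fingers. Continue.

>>> {"fn": "send_rows", "kwargs": {"steps": [[[0.021, 0, 0.031], 0, 1], [[0.042, 0, 0.068], 0, 1], [[0.06, 0, 0.106], 0, 1], [[0.076, 0, 0.145], 0, 1], [[0.089, 0, 0.186], 0, 1], [[0.1, 0, 0.227], 0, 1], [[0.108, 0, 0.268], 0, 1], [[0.113, 0, 0.31], 0, 1]]}}

```text
time_s: 8.25
tcp_pos: [0.5058, -0.0218, 0.0576]
tcp_rot: [-0.0, -0.129, 0.992, 0.0]
ft_force: [-1.0, -0.2, 3.3]
gripper_width: 0.0003
grip_force: 1.5
```

```bash
python3 - <<'E'
from h import *
plan([lidtcp(0,dz=.15)])
E
```

```text
t 8.25 tcp [ 0.5058 -0.0218  0.0576] yaw 104.8 w 0.0003 F [-1.  -0.2  3.3] q6 -2.11
[0.003, -0.002, -0.737] -0.0018
```

>>> {"fn": "send_rows", "kwargs": {"steps": [[[0, 0, -0.2], 0, 1], [[0, 0, -0.4], 0, 1], [[0, 0, -0.6], 0, 1], [[0, 0, -0.75], 0, 1], [[0, 0, -0.75], 0, 1], [[0, 0, -0.75], 0, 1], [[0, 0, -0.75], 0, 1], [[0, 0, -0.75], 0, 1]]}}

```text
time_s: 9.05
tcp_pos: [0.5048, -0.0215, 0.2062]
tcp_rot: [-0.002, -0.129, 0.992, 0.001]
ft_force: [-0.3, -0.2, -0.0]
gripper_width: 0.0006
grip_force: 0.0
```

```bash
python3 - <<'E'
from h import *
from workcell import optics
plan([])
I=[]
for n in('wrist','top','scene'):
    m=optics.camera_model(n);p,d=optics.read_camera(n);np.savez(n+'2.npz',p=p,d=d,**m)
    u,v=proj(m,np.array([.506,-.022,.058]));print(n,u,v)
    k=40 if n=='wrist' else 30
    u,v=int(u),int(v);print(u-k,v-k,400/(2*k));I.append(cv2.resize(p[v-k:v+k,u-k:u+k],(400,400) if n=='wrist' else (300,300),interpolation=cv2.INTER_CUBIC))
    g=cv2.cvtColor(p,cv2.COLOR_RGB2GRAY)[v-6:v+7,u-6:u+7];print(g.min(),g.max())
o=np.zeros((600,800,3),np.uint8);o[:400,:400]=I[0];o[:300,400:700]=I[1];o[300:,400:700]=I[2]
cv2.imwrite('pics/c3.png',o[:,:,::-1])
E
```

```text
t 9.05 tcp [ 0.5048 -0.0215  0.2062] yaw 104.8 w 0.0006 F [-0.3 -0.2 -0. ] q6 -2.11
wrist 325.13133392731277 185.0924835323295
285 145 5.0
10 240
top 284.7632299623112 230.44410055633568
254 200 6.666666666666667
173 178
scene 283.18864400248765 204.2338001558313
253 174 6.666666666666667
129 219
```

View pics/c3.png

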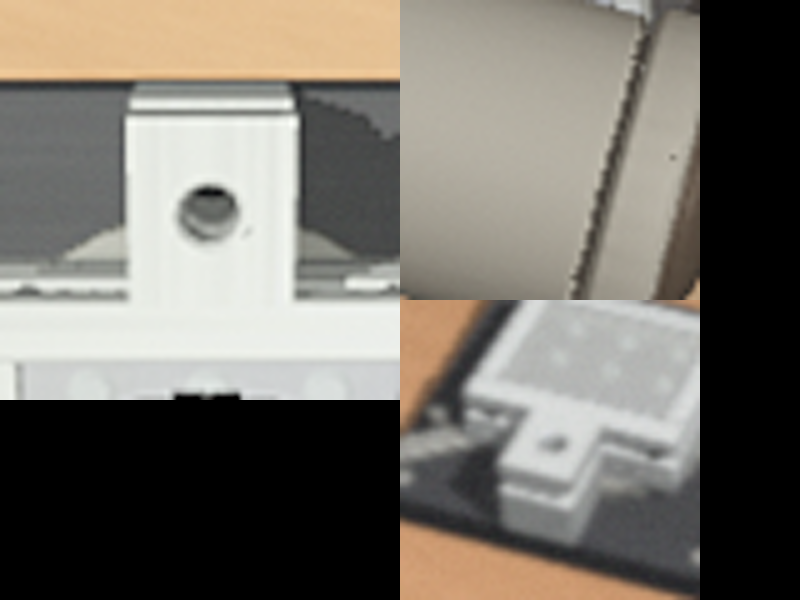

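```bash
python3 - <<'E'
from h import *
w=dict(np.load('wrist2.npz'));s=dict(np.load('scene2.npz'))
hw=(326.4,187.);hs=(283.4,202.2)
print(tri([ray(w,hw),ray(s,hs)]))
for z in(.055,.061):
    h=onplane(w,hw,z);v=h[:2]-C;print(h,np.linalg.norm(v),np.degrees(np.arctan2(v[1],v[0])),onplane(s,hs,z))
# hole rim by mask: dark+grey vs white tongue
g=cv2.cvtColor(w['p'],cv2.COLOR_RGB2GRAY)[177:198,315:338];b=(g<190).astype(np.uint8)
n,l,st,ce=cv2.connectedComponentsWithStats(b);print(st.tolist(),(ce+[315,177]).tolist())
plan([(.5448,-.2677,.206,104.8)])
E
```

```text
(array([ 0.50719466, -0.02099031,  0.06296246]), [0.0008286441972946672, 0.0008286441972947134])
[ 0.50841375 -0.01991307  0.055     ] 0.06688247439591714 -166.3240266173718 [ 0.51399004 -0.01644791  0.055     ]
[ 0.50702727 -0.0203039   0.061     ] 0.06832207457990537 -166.28046805237733 [ 0.50937834 -0.02024832  0.061     ]
[[0, 0, 23, 21, 362], [5, 5, 13, 12, 121]] [[325.9779005524862, 186.8950276243094], [326.06611570247935, 187.31404958677686]]
t 9.2 tcp [ 0.5054 -0.0217  0.2071] yaw 104.8 w 0.0008 F [-0.6  0.   0.3] q6 -2.11
[0.123, -1.24, 0.005] -0.0002
```

>>> {"fn": "send_rows", "kwargs": {"steps": [[[0.06, -0.25, 0], 0, 0], [[0.06, -0.5, 0], 0, 0], [[0.06, -0.75, 0], 0, 0], [[0.06, -0.9, 0], 0, 0], [[0.06, -0.9, 0], 0, 0], [[0.06, -0.9, 0], 0, 0], [[0.06, -0.9, 0], 0, 0], [[0.06, -0.9, 0], 0, 0]]}}

```text
time_s: 10.0
tcp_pos: [0.5401, -0.1976, 0.2082]
tcp_rot: [-0.0, -0.129, 0.992, 0.0]
ft_force: [-0.1, 0.1, 0.4]
gripper_width: 0.0458
grip_force: 0.0
```

>>> {"fn": "send_rows", "kwargs": {"steps": [[[0.063, -0.2, 0], 0, 0], [[0.063, -0.34, 0], 0, 0], [[0.063, -0.34, 0], 0, 0], [[0.063, -0.34, 0], 0, 0], [[0.063, -0.34, 0], 0, 0], [[0.063, -0.34, 0], 0, 0], [[0.063, -0.34, 0], 0, 0], [[0.063, -0.34, 0], 0, 0]]}}

```text
time_s: 10.8
tcp_pos: [0.5454, -0.2674, 0.2083]
tcp_rot: [-0.0, -0.129, 0.992, -0.0]
ft_force: [-0.1, -1.0, 0.7]
gripper_width: 0.0462
grip_force: 0.0
```

```bash
python3 - <<'E'
from h import *
from workcell import optics
plan([])
I=[]
for n in('wrist','top'):
    m=optics.camera_model(n);p,d=optics.read_camera(n);np.savez(n+'3.npz',p=p,d=d,**m)
    u,v=proj(m,np.array([.5448,-.2677,.082] if n=='wrist' else [.506,-.022,.058]));print(n,u,v)
    k=40 if n=='wrist' else 30
    u,v=int(u),int(v);print(u-k,v-k);I.append(cv2.resize(p[v-k:v+k,u-k:u+k],(400,400),interpolation=cv2.INTER_CUBIC))
cv2.imwrite('pics/c4.png',np.hstack(I)[:,:,::-1])
E
```

```text
t 10.8 tcp [ 0.5454 -0.2674  0.2083] yaw 104.8 w 0.0462 F [-0.1 -1.   0.7] q6 -2.48
wrist 325.9066205904151 187.98290939283643
285 147
top 284.7632299623112 230.44410055633568
254 200
```

View pics/c4.png

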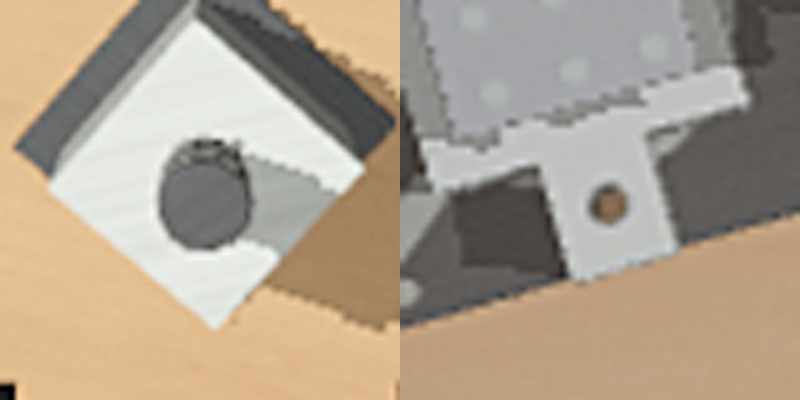

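```bash
python3 - <<'E'
from h import *
w2=dict(np.load('wrist2.npz'));w3=dict(np.load('wrist3.npz'));t=dict(np.load('top0.npz'))
pw=onplane(w3,(325.4,187.8),.082);pt=onplane(t,(395.14,210.5),.082)
print('pin tri w/top',tri([ray(w3,(325.4,187.8)),ray(t,(395.14,210.5))]))
print('hole tri w/top',tri([ray(w2,(326.2,187.2)),ray(t,(284.9,230.2))]))
hw=onplane(w2,(326.2,187.2),.061);ht=onplane(t,(284.9,230.2),.061)
print('pin',pw,pt,'hole',hw,ht,'diff w',hw-pw,'t',ht-pt)
p=(pw+pt)/2
plan([(*p[:2],.1,104.8),(*p[:2],.059,104.8)])
E
```

```text
pin tri w/top (array([ 0.54413585, -0.26786985,  0.08225685]), [0.0006691674028360746, 0.0006691674028362787])
hole tri w/top (array([ 0.50640922, -0.02170944,  0.06494381]), [0.0009963543601408777, 0.0009963543601408595])
pin [ 0.54474653 -0.26824967  0.082     ] [ 0.54361815 -0.2674968   0.082     ] hole [ 0.50729851 -0.0204568   0.061     ] [ 0.50649865 -0.02248487  0.061     ] diff w [-0.03744802  0.24779288 -0.021     ] t [-0.0371195   0.24501194 -0.021     ]
t 10.9 tcp [ 0.5454 -0.2677  0.2083] yaw 104.8 w 0.0461 F [-0.4 -0.5  0.1] q6 -2.48
[0.006, 0.0, 0.541] -0.0001
[0.006, 0.0, 0.746] -0.0001
```

>>> {"fn": "send_rows", "kwargs": {"steps": [[[0.006, 0, 0.2], 0, 0], [[0.006, 0, 0.4], 0, 0], [[0.006, 0, 0.6], 0, 0], [[0.006, 0, 0.74], 0, 0], [[0.006, 0, 0.74], 0, 0], [[0.006, 0, 0.74], 0, 0], [[0.006, 0, 0.74], 0, 1], [[0.006, 0, 0.74], 0, 1]]}}

```text
time_s: 11.7
tcp_pos: [0.5446, -0.2685, 0.0611]
tcp_rot: [0.0, -0.129, 0.992, -0.0]
ft_force: [-0.1, 0.1, 0.2]
gripper_width: 0.0323
grip_force: 0.0
```

>>> {"fn": "send_rows", "kwargs": {"steps": [[[0, 0, 0], 0, 1], [[0, 0, 0], 0, 1], [[0, 0, 0], 0, 1], [[0, 0, 0], 0, 1], [[0, 0, 0], 0, 1], [[0, 0, 0], 0, 1], [[0, 0, 0], 0, 1], [[0, 0, 0], 0, 1]]}}

```text
time_s: 12.5
tcp_pos: [0.5444, -0.2684, 0.0607]
tcp_rot: [0.0, -0.129, 0.992, -0.0]
ft_force: [-1.6, 1.4, 5.9]
gripper_width: 0.0193
grip_force: 30.0
```

>>> {"fn": "send_rows", "kwargs": {"steps": [[[0, 0, -0.05], 0, 1], [[0, 0, -0.15], 0, 1], [[0, 0, -0.25], 0, 1], [[0, 0, -0.35], 0, 1], [[0, 0, -0.45], 0, 1], [[0, 0, -0.55], 0, 1], [[0, 0, -0.55], 0, 1], [[0, 0, -0.55], 0, 1]]}}

```text
time_s: 13.3
tcp_pos: [0.544, -0.2681, 0.1698]
tcp_rot: [-0.0, -0.129, 0.992, 0.0]
ft_force: [-0.5, -1.0, -0.8]
gripper_width: 0.019
grip_force: 30.0
```

```bash
python3 - <<'E'
from h import *
plan([(.507,-.021,.171,104.8)])
E
```

```text
t 13.3 tcp [ 0.544  -0.2681  0.1698] yaw 104.8 w 0.019 F [-0.5 -1.  -0.8] q6 -2.49
[-0.136, 1.242, -0.006] -0.0002
```

>>> {"fn": "send_rows", "kwargs": {"steps": [[[-0.03, 0.2, 0], 0, 1], [[-0.05, 0.4, 0], 0, 1], [[-0.08, 0.6, 0], 0, 1], [[-0.1, 0.8, 0], 0, 1], [[-0.1, 0.9, 0], 0, 1], [[-0.1, 0.9, 0], 0, 1], [[-0.1, 0.9, 0], 0, 1], [[-0.1, 0.9, 0], 0, 1]]}}

```text
time_s: 14.1
tcp_pos: [0.5175, -0.09, 0.1696]
tcp_rot: [-0.0, -0.128, 0.992, 0.0]
ft_force: [-0.3, -0.1, -1.1]
gripper_width: 0.019
grip_force: 30.0
```

>>> {"fn": "send_rows", "kwargs": {"steps": [[[-0.018, 0.15, 0], 0, 1], [[-0.036, 0.3, 0], 0, 1], [[-0.036, 0.342, 0], 0, 1], [[-0.036, 0.342, 0], 0, 1], [[-0.036, 0.342, 0.05], 0, 1], [[-0.036, 0.342, 0.1], 0, 1], [[-0.036, 0.342, 0.15], 0, 1], [[-0.036, 0.342, 0.15], 0, 1]]}}

```text
time_s: 14.9
tcp_pos: [0.5056, -0.0213, 0.1377]
tcp_rot: [-0.002, -0.128, 0.992, 0.001]
ft_force: [-0.1, -0.8, -0.5]
gripper_width: 0.0194
grip_force: 30.0
```

```bash
python3 - <<'E'
from h import *
from workcell import optics
plan([])
I=[]
for n in('wrist','scene'):
    m=optics.camera_model(n);p,d=optics.read_camera(n);np.savez(n+'4.npz',p=p,d=d,**m)
    u,v=proj(m,np.array([.507,-.021,.075]));print(n,u,v,proj(m,np.array([.507,-.021,.061])))
    k=50 if n=='wrist' else 30
    u,v=int(u),int(v);print(u-k,v-k);I.append(cv2.resize(p[v-k:v+k,u-k:u+k],(400,400),interpolation=cv2.INTER_CUBIC))
cv2.imwrite('pics/c5.png',np.hstack(I)[:,:,::-1])
E
```

```text
t 14.9 tcp [ 0.5056 -0.0213  0.1377] yaw 104.7 w 0.0194 F [-0.1 -0.8 -0.5] q6 -2.11
wrist 325.8825511611097 209.33232004972533 [325.842204   204.39385417]
275 159
scene 282.7772689279088 198.69608457655218 [283.04751548 202.91968905]
252 168
```

View pics/c5.png

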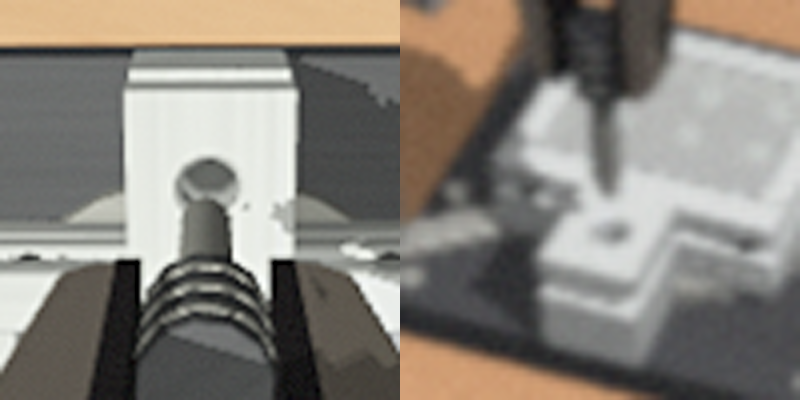

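```bash
python3 - <<'E'
from h import *
w=dict(np.load('wrist4.npz'));s=dict(np.load('scene4.npz'))
tw=(326.35,210.1);ts=(208/6.667+252-.4,191/6.667+168-.4);hw=(326.6,205.1);hs=(211/6.667+252-.4,233/6.667+168-.4)
print('tip',tri([ray(w,tw),ray(s,ts)]),'hole',tri([ray(w,hw),ray(s,hs)]))
for z in(.078,.081):print(z,onplane(w,tw,z),onplane(s,ts,z))
for z in(.058,.061,.063):print(z,onplane(w,hw,z),onplane(s,hs,z))
E
```

```text
tip (array([ 0.50532302, -0.02181534,  0.08440897]), [0.0008763043194157226, 0.0008763043194157229]) hole (array([ 0.50776419, -0.02049358,  0.06113078]), [0.00044277925221394165, 0.0004427792522140112])
0.078 [ 0.50660839 -0.02071976  0.078     ] [ 0.51117227 -0.01808791  0.078     ]
0.081 [ 0.50567599 -0.02097803  0.081     ] [ 0.50880015 -0.02004576  0.081     ]
0.058 [ 0.50832874 -0.01995714  0.058     ] [ 0.51055266 -0.0187508   0.058     ]
0.061 [ 0.50745011 -0.02020394  0.061     ] [ 0.50825171 -0.02064926  0.061     ]
0.063 [ 0.50686436 -0.02036848  0.063     ] [ 0.50671774 -0.0219149   0.063     ]
```

>>> {"fn": "send_rows", "kwargs": {"steps": [[[-0.006, 0, 0.02], 0, 1], [[-0.006, 0, 0.04], 0, 1], [[-0.006, 0, 0.06], 0, 1], [[-0.006, 0, 0.08], 0, 1], [[-0.006, 0, 0.1], 0, 1], [[-0.006, 0, 0.12], 0, 1], [[-0.006, 0, 0.14], 0, 1], [[-0.006, 0, 0.14], 0, 1]]}}

```text
time_s: 15.8
tcp_pos: [0.5078, -0.0206, 0.1115]
tcp_rot: [-0.001, -0.129, 0.992, 0.0]
ft_force: [-0.7, -0.0, -0.7]
gripper_width: 0.0194
grip_force: 30.0
```

```bash
python3 - <<'E'
from h import *
plan([(.507,-.021,.062,104.8)])
E
```

```text
t 15.8 tcp [ 0.5078 -0.0206  0.1115] yaw 104.8 w 0.0194 F [-0.7 -0.  -0.7] q6 -2.11
[0.004, -0.001, 0.247] -0.0002
```

>>> {"fn": "send_rows", "kwargs": {"steps": [[[0, 0, 0.015], 0, 1], [[0, 0, 0.03], 0, 1], [[0, 0, 0.045], 0, 1], [[0, 0, 0.06], 0, 1], [[0, 0, 0.075], 0, 1], [[0, 0, 0.09], 0, 1], [[0, 0, 0.105], 0, 1], [[0, 0, 0.12], 0, 1]]}}

```text
time_s: 16.6
tcp_pos: [0.5081, -0.0207, 0.0879]
tcp_rot: [-0.0, -0.129, 0.992, 0.0]
ft_force: [-0.8, 1.5, 0.8]
gripper_width: 0.0195
grip_force: 30.0
```

>>> {"fn": "send_rows", "kwargs": {"steps": [[[0, 0, 0.015], 0, 1], [[0, 0, 0.03], 0, 1], [[0, 0, 0.045], 0, 1], [[0, 0, 0.06], 0, 1], [[0, 0, 0.075], 0, 1], [[0, 0, 0.085], 0, 1], [[0, 0, 0.095], 0, 1], [[0, 0, 0.095], 0, 1]]}}

```text
time_s: 17.4
tcp_pos: [0.5081, -0.0208, 0.0688]
tcp_rot: [-0.0, -0.129, 0.992, 0.0]
ft_force: [-1.6, 2.0, -1.2]
gripper_width: 0.0194
grip_force: 30.0
```

>>> {"fn": "send_rows", "kwargs": {"steps": [[[0, 0, 0.005], 0, 1], [[0, 0, 0.01], 0, 1], [[0, 0, 0.015], 0, 1], [[0, 0, 0.02], 0, 1], [[0, 0, 0.025], 0, 1], [[0, 0, 0.03], 0, 1], [[0, 0, 0.035], 0, 1], [[0, 0, 0.035], 0, 1]]}}

```text
time_s: 18.2
tcp_pos: [0.5081, -0.0209, 0.062]
tcp_rot: [-0.0, -0.129, 0.992, -0.0]
ft_force: [-3.7, -1.1, 1.3]
gripper_width: 0.019
grip_force: 30.0
```

>>> {"fn": "send_rows", "kwargs": {"steps": [[[0, 0, 0.003], 0, 1], [[0, 0, 0.006], 0, 1], [[0, 0, 0.009], 0, 1], [[0, 0, 0.012], 0, 1], [[0, 0, 0.012], 0, 1], [[0, 0, 0.012], 0, 1], [[0, 0, 0.012], 0, 1], [[0, 0, 0.012], 0, 1]]}}

```text
time_s: 19.0
tcp_pos: [0.5084, -0.0213, 0.0613]
tcp_rot: [-0.0, -0.129, 0.992, -0.0]
ft_force: [-9.5, -0.6, 13.9]
gripper_width: 0.0191
grip_force: 30.0
```

>>> {"fn": "send_rows", "kwargs": {"steps": [[[0.002, 0, 0], 0, 1], [[0.004, 0, 0], 0, 1], [[0.004, 0, 0], 0, 1], [[0.004, 0, 0], 0, 1], [[0.004, 0, 0], 0, 1], [[0.004, 0, 0], 0, 1], [[0.004, 0, 0], 0, 1], [[0.004, 0, 0], 0, 1]]}}

```text
time_s: 19.8
tcp_pos: [0.5083, -0.0213, 0.0613]
tcp_rot: [0.001, -0.129, 0.992, -0.0]
ft_force: [-6.7, 0.4, 12.3]
gripper_width: 0.0193
grip_force: 30.0
```

```bash
python3 - <<'E'
from h import *
from workcell import optics
plan([])
I=[]
for n in('wrist','scene'):
    m=optics.camera_model(n);p,d=optics.read_camera(n)
    u,v=map(int,proj(m,np.array([.507,-.021,.06])));k=60 if n=='wrist' else 30
    I.append(cv2.resize(p[v-k:v+k,u-k:u+k],(400,400),interpolation=cv2.INTER_CUBIC))
cv2.imwrite('pics/c6.png',np.hstack(I)[:,:,::-1]);plan([])
E
```

```text
t 19.8 tcp [ 0.5083 -0.0213  0.0613] yaw 104.8 w 0.0193 F [-6.7  0.4 12.3] q6 -2.11
t 19.9 tcp [ 0.5083 -0.0213  0.0613] yaw 104.8 w 0.019 F [-8.   0.1 12.2] q6 -2.11
```

View pics/c6.png

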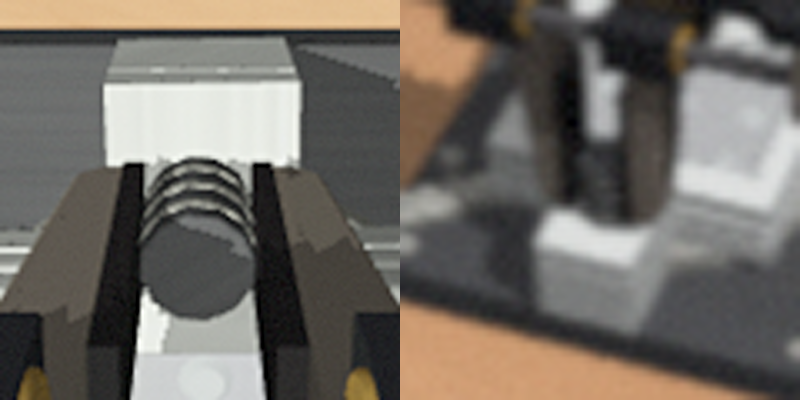

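The lid shows no gap, the pin head sits on the tongue (TCP 61.3 mm, so the shoulder is at about 55 mm), and the push down is about 12 N. Handing in.

```bash
python3 -c "
from workcell import job_done
print(job_done())"
```

```text
the job is handed in; nothing more can be done
None
```

I turned the case to its stop, shut the lid and pushed the pin home; the arm still grips the head and presses down with about 12 N. I handed the job in at about 20 s, and the hand-in call returned no verdict.

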